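# Shut the louvred cupboard and hold the damp meter on its test spot

### The job

Take a damp reading of the dive-gear cupboard: first push its louvred door shut until it seats on its catch, then lift the pocket damp meter out of its stand and set its two pins on the round paper label on the cupboard's top, centred on it, the meter upright and the row of pins in line with the dark line drawn on the label. Press gently, so that the sprung foot goes about half-way in and never hard, and finish while still holding the meter there like that. Keep the door shut and leave the dry box, the spray bottle and the dish with its two cowries where they are.

Things in the scene. Friction and masses are not known exactly. Their poses are not given: they have to be found in the camera images.
- cupboard: Small white-painted cupboard with a pine top, fixed, 200 deep (x) x 300 wide (y) x 190 mm high. Origin: centre of its underside, on the work surface; z up; its front with the door faces its -x. Its flat top lies 190 mm above the origin.
- door (a joint): Louvred door's angle about its upright hinge at the cupboard's right (-y) front edge, rad: 0 shut, positive open towards -x. Flat panel 16 thick, 294 wide, 184 mm high, over the whole front, lower edge 3 mm up. Light friction, stays where left. Within the last 0.05 rad a sprung catch resists (about 4 N near the free edge), then draws it home; seated it reads under 0.01.
- door_push (a point): Point on the door's front face, 220 mm from the hinge edge, 16 mm under its top edge, moving with it; x square into the face, y to the free edge. Shut, it lies at x -116, y +73 mm in the cupboard's frame, 171 mm up. Lower on the door, 78 mm up and 16 mm from the free edge, is a knob 22 mm across, 20 mm proud; the rest is flat.
- door_hinge (a point): Point on the door's upright hinge line at the height of the door's top edge, 100 mm ahead (-x) and 147 mm right (-y) of the cupboard's centre.
- mark: Round paper label 50 mm across, flat (under 1 mm) on the cupboard's top, with a dark straight line 46 mm long, 4 mm wide, through its centre. Origin: its centre, on the cupboard's top face; its x axis runs along the line.
- meter: Pocket damp meter, about 125 g: grey hard plastic case 40 (x) x 26 (y) x 125 mm (z), standing upright in its stand, held by the two faces 26 mm apart. Origin: centre of the case's underside; z up along the case. Under it the sprung foot sticks out 20 mm. In the stand the origin is 30 mm above the work surface and the case stands 95 mm clear of the stand's walls.
- foot (a joint): How far the meter's sprung foot is pressed into the case, m: 0 out, 0.010 fully in. It takes about 0.9 N to start and 3.9 N at full travel (2.4 N half-way).
- foot_tip (a point): Middle between the two blunt pin ends of the foot, 20 mm under the meter's origin when the foot is out. The pins are 6 mm thick, 26 mm apart along the meter's x.
- stand: White plastic stand, fixed: socket 52 (x) x 38 (y) mm outside, walls 4 mm, rising to 60 mm, with 2 mm play round the meter, on a base 90 x 75 x 6 mm. Ledges 30 mm up carry the case; the foot hangs free in a slot. Origin: centre of its underside.
- dry_box: Bystander: loose grey hard plastic dry box with a flip latch, 134 x 99 x 60 mm. Origin: centre of its underside.
- spray: Bystander: loose small white spray bottle with its cap closed, 38 mm across, 115 mm high. Origin: centre of its underside.
- dish: Bystander: loose pale ceramic dish on the cupboard's top, behind the label, 80 mm across the rim, 24 mm high. Origin: centre of its underside.
- cowrie1: Bystander: loose small cowrie shell in the dish, 24 x 14 x 14 mm. Origin: centre of its underside.
- cowrie2: Bystander: the other cowrie shell, same size, in the dish.
Not all that is in view belongs to the job. What is shaped like the meter but blue or green is not meant.

How it is judged:
On the way, in this order (a step that is already met when the one before it is completed fails the run):
1. the door is shut and seated on its catch, the meter still in its stand (value of joint door below 0.015 rad and z of meter in the frame of stand below 0.045 m), for 0.2 s.
2. the meter is lifted clear of its stand, the door shut (z of meter in the frame of stand above 0.08 m and value of joint door below 0.015 rad), for 0.1 s.
At the end, for the whole second after the job is handed in: Door under 0.015 rad; pins' middle within 6 mm of label centre, on the top; meter within 0.12 rad of upright, pins within 0.16 rad of the line; foot 2-8.5 mm in, 0.8-8 N on the cupboard; meter gripped, at rest; dry box, bottle, dish upright within 20 mm of start, cowries in dish (value of joint door below 0.015 rad and horizontal distance between foot_tip and mark below 0.006 m and z of foot_tip in the frame of mark below 0.004 m and angle between meter's own z axis and vertical below 0.12 rad and angle between the x axis of meter and the x axis of mark, either way round below 0.16 rad and value of joint foot between 0.002 and 0.0085 m and contact force between meter and cupboard between 0.8 and 8 N and contact force between the fingers and meter above 1 N and linear speed of meter below 0.02 m/s and distance of each of dry_box, spray, dish from where it was at the start of the episode below 0.02 m and angle between each of dry_box, spray, dish's own z axis and vertical below 0.2 rad and horizontal distance between each of cowrie1, cowrie2 and dish below 0.035 m); the arm keeps its last pose, push and grip.
It fails at once if the meter is pressed hard on the cupboard (over 15 N) (contact force between meter and cupboard above 15 N).
It fails at once if the dry box, spray bottle or dish is pushed away or tipped (distance of any of dry_box, spray, dish from where it was at the start of the episode above 0.03 m or angle between any of dry_box, spray, dish's own z axis and vertical above 0.35 rad).
It also fails if it takes over 56 s, if anything falls off the work surface, if the arm or the gripper's body presses on something with over 40 N, if the wrist force passes 120 N, or if a joint passes its speed limit or range.

### The arm

A 6-joint arm with a two-finger parallel gripper is mounted at the origin on the work surface. World frame = base frame: x ahead of the robot, y to its left, z up, the work surface at z = 0. Lengths are in m, angles in rad, forces in N, time in s.
With the tool pointing down it reaches from about 0.3 to 0.875 m from the base axis. Payload 6.4 kg.
Tool frame: the origin (TCP) lies at the very end of the fingers, on their centre line; the grasp point (between the pads) lies 19 mm behind it; x points along the fingers, y is the direction in which the jaws open and shut, and the axes are right-handed (so a half turn about x gives the same grasp; the last joint's range is limited). The gripper opens to 85 mm and grips with 20 to 120 N. Pads are 22 mm wide; open, the fingers measure 114 mm over their backs; the gripper's body (76 mm by 85 mm) begins 54 mm behind the grasp point. The pads swing forward as they close: fully open they stand 13 mm farther back than shut.
Start: joints at [-1.366, 0.181, 1.607, -0, 1.354, -0.206], TCP at [0.23, -0.527, 0.231] pointing down, gripper open.
Joint ranges: [-2.99, 2.99], [-0.89, 2.07], [0.3, 2.58], [-1.14, 4.28], [0, 2.63], [-3.12, 3.12]. Speed limits (rad/s): [2.57, 2.57, 3.01, 3.14, 3.14, 3.14].

### API

Orientations are given as a unit quaternion [w, x, y, z].
In Python, from bench import ctrl, eyes, order gives the robot as it stands. The module is installed in compiled form; this text tells all that it offers.
- The arm moves only by the tool servo_tool, never from a script. Its argument "motion" is a list of rows, each a list of 7 numbers: the shift along the tool's x, y, z normalised to -1 to 1, where 1 is 0.04 m, then the turn, a rotation vector about the tool's x, y, z normalised to -1 to 1, where 1 is 30 degrees, then the opening in per cent of the stroke, from 0 (shut) to 100 (fully open). In form: [[tx, ty, tz, ax, ay, az, claw], ...]. A call has 1 to 20 rows; each row shifts and turns the pose as measured when the row begins, along the tool's axes as they then stand; what a row does not reach is not made up. A row lasts 1/12 s, in which the tool goes at most 41.7 mm and 7.16 degrees, less where a joint would pass 70% of its speed; a pose out of reach is approached as far as the arm can. A call with a number of a shift or a turn outside -1 to 1 is refused whole. A call with a gripper value outside its range is refused whole. The fingers move at their own pace and stop on an object; the grip force is fixed at half the most. Time passes only in rows, so rows that do not move let the fingers close. It gives the time, the measured TCP pose, the force and the opening at its end, in the units of the state.
- ctrl.sense(): the state, without advancing time (a new reading comes with each control period).
- eyes.snapshot(name): name is "scene" or "top" or "wrist"; returns a dict with "pixels" (480x640x3 uint8, red, green, blue), "fx", "fy", "cx", "cy" (pixels), "dist" ([k1, k2, p1, p2, k3] as OpenCV has them; the pictures are not rectified), "camera_from_world" (4x4, takes a point from world to camera coordinates); the wrist camera has in their place "mount" (4x4, takes a point from camera to tool coordinates, whose origin is the TCP and whose axes are the tool frame's). Camera axes: x right, y down, z forward; pixel columns grow to the right and rows downward; lengths in m; the calibration is good to about 2 mm. A picture is of the moment at which its call begins: read the wrist's pose just before it. There is no depth.
- order.hand_in(): hands the job in, once; it reports no verdict.
The state is a dict: "time": time; "qpos": joint angles; "joint_vel": joint speeds; "joint_efforts": joint torques, N m; "eef_pos": TCP position; "eef_rot": TCP orientation; "contact_force": force on the tool from outside, world axes, zero at the start; "moment": the same for the moment, N m; "width": finger opening in m.
Only numpy, scipy, OpenCV 4.12 (cv2) and the standard library are available. Lean on these libraries where they do the work, as an engineer would, in place of code of your own. Each camera call takes 0.05 s, during which the arm holds its last target.

## Working session

There is one attempt and no reset: what is moved stays moved. The work goes in short steps, Python scripts to look and compute and a tool call to move; the robot and the scene stay as the last step left them, time stands still between calls to the robot, and variables do not carry over. Pictures are saved under pics/ and viewed, and the job is handed in when it is done.

Besides the shell and the picture viewer there is one more tool, called after ">>>" as name(argument=value, ...), one argument or row to a line, values as JSON. servo_tool: Moves the arm, as the interface text tells. Scaled input: -1 to 1 covers 0.04 m each way for a shift and 30 degrees each way for a turn. Its arguments: {"type":"object","properties":{"motion":{"type":"array"}},"required":["motion"]}

```bash
mkdir -p pics; ls
cat > h.py <<'E'
import numpy as np, cv2, json
from bench import ctrl, eyes, order
def snap(n,tag):
    st=ctrl.sense(); d=eyes.snapshot(n)
    cv2.imwrite(f'pics/{tag}.png', cv2.cvtColor(d['pixels'],cv2.COLOR_RGB2BGR))
    import pickle; pickle.dump((st,d),open(f'{tag}.pkl','wb'))
    return st,d
E
python3 - <<'E'
from h import *
for n in ['scene','top','wrist']:
    st,d=snap(n,n+'0'); print(n,d['fx'],d['fy'],d['cx'],d['cy'],d['dist']); print(np.round(d.get('camera_from_world',d.get('mount')),3))
print(st)
E
```

```text
pics
scene 615.0448594502158 615.0448594502158 325.73870330774145 238.66901751780355 [-0.15699759  0.          0.          0.          0.        ]
[[-0.086  0.996 -0.014  0.042]
 [ 0.618  0.042 -0.785 -0.235]
 [-0.781 -0.077 -0.619  2.086]
 [ 0.     0.     0.     1.   ]]
top 460.71750978907295 460.71750978907295 324.2815980241162 238.35035986287332 [-0.08105974  0.          0.          0.          0.        ]
[[-0.013 -1.     0.016 -0.013]
 [-0.998  0.012 -0.061  0.554]
 [ 0.061 -0.016 -0.998  1.002]
 [ 0.     0.     0.     1.   ]]
wrist 352.43886318274673 352.43886318274673 322.6953304217641 234.82363772598094 [0.0228856 0.        0.        0.        0.       ]
[[-0.001 -0.294  0.956 -0.142]
 [ 1.    -0.001  0.     0.001]
 [ 0.001  0.956  0.294 -0.075]
 [ 0.     0.     0.     1.   ]]
{'time': 0.1, 'qpos': array([-1.36628490e+00,  1.81515188e-01,  1.60792050e+00, -1.76089766e-05,
        1.35380370e+00, -2.06290617e-01]), 'joint_vel': array([ 0.00032513, -0.00025316, -0.00236351, -0.00050095,  0.0006942 ,
        0.00040473]), 'joint_efforts': array([ 2.07049311e-04, -4.45880413e+01, -3.52239954e+01, -4.52196036e-04,
        4.08064574e-03, -2.48776360e-05]), 'eef_pos': array([ 0.22953354, -0.52664463,  0.23044097]), 'eef_rot': array([-0.14364039, -0.69223681, -0.14480482,  0.69224793]), 'contact_force': array([-0.37119153, -0.54830545, -0.23321477]), 'moment': array([ 0.06775427, -0.00334848, -0.02821452]), 'width': 0.08509105107246026}
```

View pics/scene0.png

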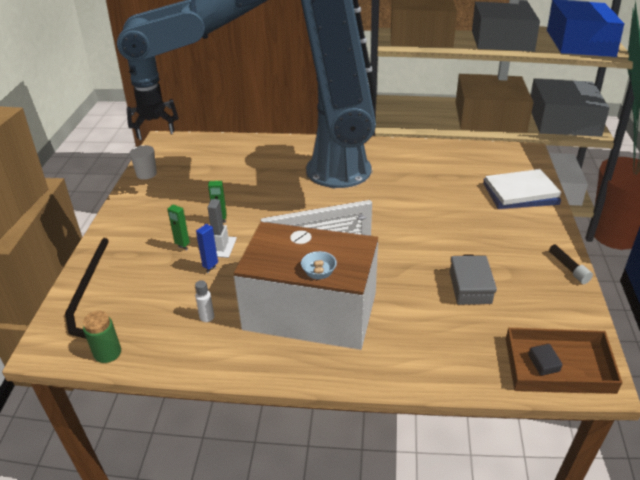

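View pics/top0.png

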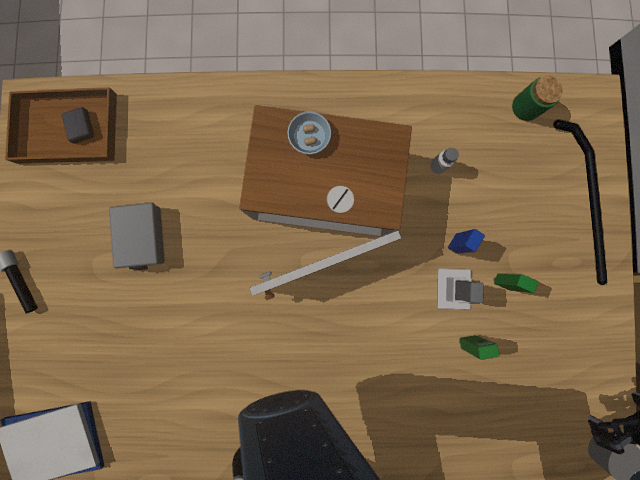

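View pics/wrist0.png

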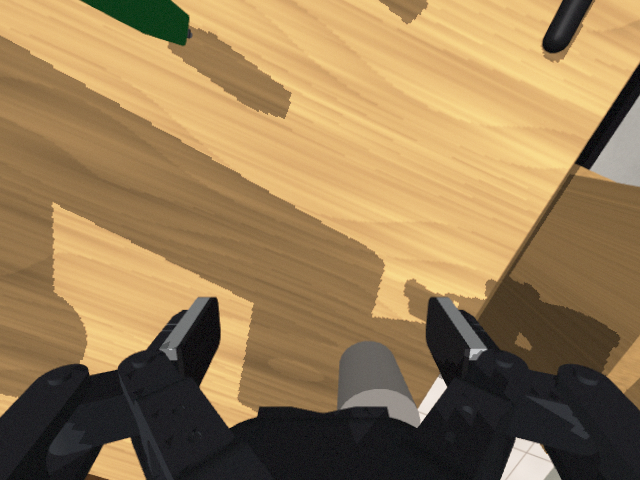

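Run:
```python
import cv2
a=cv2.imread('pics/top0.png')
cv2.imwrite('pics/c1.png',cv2.resize(a[95:305,230:430],None,fx=2.85,fy=2.85,interpolation=cv2.INTER_CUBIC)) 
cv2.imwrite('pics/c2.png',cv2.resize(a[220:370,420:560],None,fx=4,fy=4,interpolation=cv2.INTER_CUBIC))
b=cv2.imread('pics/scene0.png')
cv2.imwrite('pics/c3.png',cv2.resize(b[170:345,150:390],None,fx=3.3,fy=3.3,interpolation=cv2.INTER_CUBIC))
```

```text
(no output)
```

View pics/c1.png

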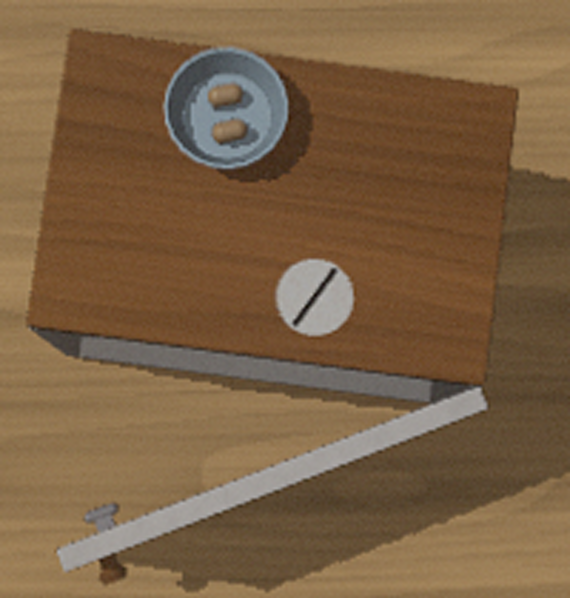

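View pics/c2.png

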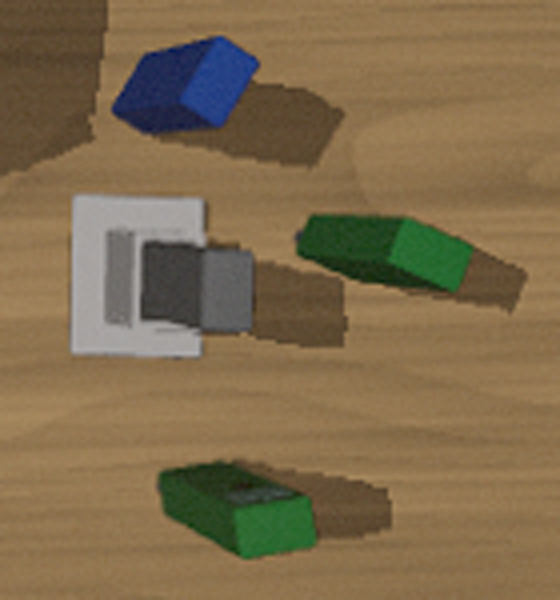

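View pics/c3.png

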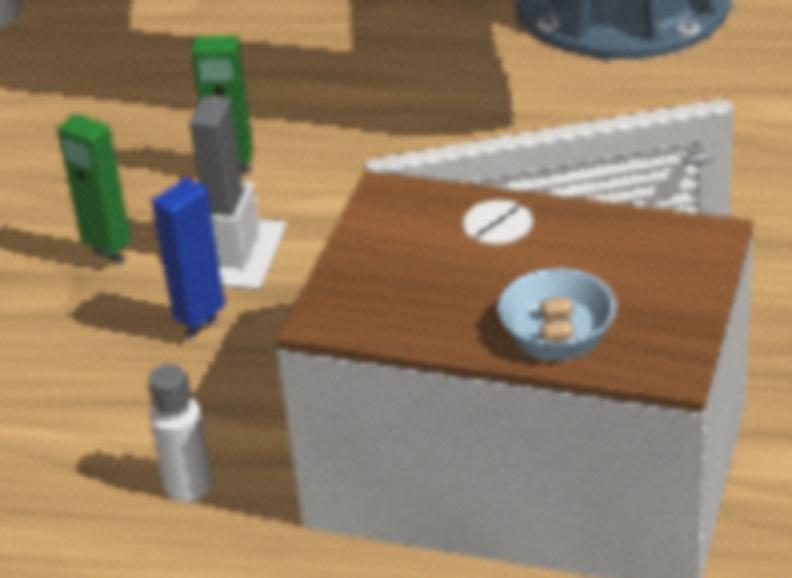

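```bash
cat >> h.py <<'E'
def ray(d,uv,z,T=None):
    K=np.array([[d['fx'],0,d['cx']],[0,d['fy'],d['cy']],[0,0,1]])
    p=cv2.undistortPoints(np.array(uv,float).reshape(-1,1,2),K,d['dist'] if isinstance(d['dist'],np.ndarray) else np.array(d['dist'])).reshape(-1,2)
    T=d['camera_from_world'] if T is None else T
    R=T[:3,:3];c=-R.T@T[:3,3]
    v=np.c_[p,np.ones(len(p))]@R
    return c+v*((z-c[2])/v[:,2])[:,None]
def proj(d,P,T=None):
    K=np.array([[d['fx'],0,d['cx']],[0,d['fy'],d['cy']],[0,0,1]])
    T=d['camera_from_world'] if T is None else T
    r,_=cv2.Rodrigues(T[:3,:3])
    return cv2.projectPoints(np.array(P,float).reshape(-1,3),r,T[:3,3],K,np.array(d['dist']))[0].reshape(-1,2)
E
python3 - <<'E'
from h import *
import pickle
st,d=pickle.load(open('top0.pkl','rb'))
C=lambda l,s,o:(np.array(l,float)+.5)/s-.5+np.array(o)
def show(n,l,z):
    w=ray(d,l,z); print(n,np.round(w[:,:2],4).tolist(),'mean',np.round(w[:,:2].mean(0),4)); return w
a=lambda l:C(l,2.85,(230,95)); b=lambda l:C(l,4,(420,220))
show('cup',a([(70,29),(518,90),(485,383),(28,326)]),.19)
m=show('mark',a([(315,297),(334,269),(295,324)]),.19)
print(np.arctan2(*(m[1]-m[2])[[1,0]]))
show('door',a([(57,548),(66,571),(487,405),(481,388)]),.187)
show('base',b([(73,195),(205,199),(201,356),(70,356)]),.006)
show('meter',b([(207,248),(254,250),(251,331),(202,326)]),.155)
show('green base',b([(297,240)]),.0); show('greentop',b([(405,216),(475,246),(463,292),(388,262)]),.125)
show('blue base',b([(113,108),(150,132)]),0)
st,s=pickle.load(open('scene0.pkl','rb'))
d=s; e=lambda l:C(l,3.3,(150,170))
show('cupS',e([(752,222),(363,172),(281,345),(700,405)]),.19)
show('markS',e([(498,222)]),.19)
show('meterS',e([(209,97),(193,112),(216,118),(231,100)]),.155)
show('standbaseS',e([(285,223),(262,287)]),.006)
show('spray',e([(186,490)]),.0)
E
```

```text
cup [[0.7966, 0.112], [0.7531, -0.1836], [0.5589, -0.1565], [0.5993, 0.1391]] mean [ 0.6769 -0.0222]
mark [[0.616, -0.047], [0.6343, -0.0596], [0.5986, -0.0338]] mean [ 0.6163 -0.0468]
-0.6267628187906116
door [[0.4559, 0.1212], [0.4411, 0.1155], [0.5447, -0.158], [0.5559, -0.1543]] mean [ 0.4994 -0.0189]
base [[0.4839, -0.2742], [0.4805, -0.3498], [0.3923, -0.3452], [0.3939, -0.2704]] mean [ 0.4377 -0.3099]
meter [[0.4585, -0.2999], [0.4571, -0.3231], [0.4182, -0.3205], [0.4211, -0.2964]] mean [ 0.4387 -0.31  ]
green base [[0.4562, -0.4048]] mean [ 0.4562 -0.4048]
greentop [[0.4715, -0.4127], [0.4557, -0.4489], [0.4327, -0.4418], [0.4486, -0.403]] mean [ 0.4521 -0.4266]
blue base [[0.5328, -0.3001], [0.5189, -0.3211]] mean [ 0.5259 -0.3106]
cupS [[0.6056, 0.1391], [0.5641, -0.1564], [0.7641, -0.1791], [0.803, 0.1091]] mean [ 0.6842 -0.0218]
markS [[0.6183, -0.0465]] mean [ 0.6183 -0.0465]
meterS [[0.4225, -0.3146], [0.4448, -0.3229], [0.4522, -0.3016], [0.4257, -0.295]] mean [ 0.4363 -0.3085]
standbaseS [[0.4, -0.27], [0.4885, -0.272]] mean [ 0.4442 -0.271 ]
spray [[0.725, -0.2826]] mean [ 0.725  -0.2826]
```

```bash
cat >> h.py <<'E'
from scipy.spatial.transform import Rotation as Ro
def pose():
    s=ctrl.sense(); q=s['eef_rot']; return s['eef_pos'],Ro.from_quat([q[1],q[2],q[3],q[0]]),s
def goto(p,phi):
    "print total tool-frame shift (m/0.04) and turn (deg/30) to pose pointing down with tool y at angle phi (world)"
    pc,R,s=pose()
    y=np.array([np.cos(phi),np.sin(phi),0]);x=np.array([0,0,-1.]);z=np.cross(x,y)
    G=Ro.from_matrix(np.c_[x,y,z])
    sh=R.inv().apply(np.array(p)-pc); rv=(R.inv()*G).as_rotvec()
    print('t',round(s['time'],2),'at',np.round(pc,4),'phi',round(np.arctan2(*R.as_matrix()[[1,0],1]),4),'F',np.round(s['contact_force'],2),'w',round(s['width'],4),'q',np.round(s['qpos'],2))
    print('shift/0.04',np.round(sh/.04,3),'turn/30deg',np.round(np.degrees(rv)/30,3)); return sh,rv
E
python3 - <<'E'
from h import *
p,R,s=pose(); print(R.as_matrix().round(3))
for f in (np.pi/2-.05,-np.pi/2-.05): goto([.40,.02,.29],f)
goto([.23,-.527,.3],np.pi/2-.05)
E
```

```text
[[-0.     0.399 -0.917]
 [ 0.001 -0.917 -0.399]
 [-1.    -0.001 -0.   ]]
t 0.15 at [ 0.2295 -0.5267  0.2306] phi -1.16 F [0.47 1.27 0.3 ] w 0.0856 q [-1.37  0.18  1.61 -0.    1.35 -0.21]
shift/0.04 [ -1.468 -10.831  -9.366] turn/30deg [-5.12e+00 -4.00e-03  0.00e+00]
t 0.15 at [ 0.2295 -0.5267  0.2306] phi -1.16 F [0.47 1.27 0.3 ] w 0.0856 q [-1.37  0.18  1.61 -0.    1.35 -0.21]
shift/0.04 [ -1.468 -10.831  -9.366] turn/30deg [0.88  0.    0.003]
t 0.15 at [ 0.2295 -0.5267  0.2306] phi -1.16 F [0.47 1.27 0.3 ] w 0.0856 q [-1.37  0.18  1.61 -0.    1.35 -0.21]
shift/0.04 [-1.735  0.008 -0.009] turn/30deg [-5.12e+00 -4.00e-03  0.00e+00]
```

>>> servo_tool(
  motion=[
    [-0.4, 0, 0, 0.22, 0, 0, 0],
    [-0.4, 0, 0, 0.22, 0, 0, 0],
    [-0.4, 0, 0, 0.22, 0, 0, 0],
    [-0.4, 0, 0, 0.22, 0, 0, 0],
  ],
)

```text
time: 0.48
eef_pos: [0.2288, -0.5233, 0.2898]
eef_rot: [0.029, -0.705, 0.018, 0.708]
contact_force: [1.0, -0.4, 0.1]
width: 0.0389
```

```bash
python3 -c "
from h import *
import numpy as np
goto([.40,.02,.29],-np.pi/2-.05)"
```

```text
t 0.48 at [ 0.2288 -0.5233  0.2898] phi -1.6371 F [ 1.01 -0.37  0.15] w 0.0389 q [-1.37  0.14  1.54  0.    1.48  0.27]
shift/0.04 [  0.179 -13.835  -3.372] turn/30deg [-0.031  0.007  0.027]
```

>>> servo_tool(
  motion=[
    [0, -0.7, -0.17, 0, 0, 0, 0],
    [0, -0.8, -0.18, 0, 0, 0, 0],
    [0, -0.8, -0.19, 0, 0, 0, 0],
    [0, -0.8, -0.19, 0, 0, 0, 0],
    [0, -0.8, -0.19, 0, 0, 0, 0],
    [0, -0.8, -0.19, 0, 0, 0, 0],
    [0, -0.8, -0.19, 0, 0, 0, 0],
    [0, -0.8, -0.19, 0, 0, 0, 0],
    [0, -0.8, -0.19, 0, 0, 0, 0],
    [0, -0.8, -0.19, 0, 0, 0, 0],
    [0, -0.8, -0.19, 0, 0, 0, 0],
    [0, -0.8, -0.19, 0, 0, 0, 0],
    [0, -0.8, -0.19, 0, 0, 0, 0],
    [0, -0.8, -0.19, 0, 0, 0, 0],
    [0, -0.8, -0.19, 0, 0, 0, 0],
  ],
)

```text
time: 1.73
eef_pos: [0.3786, -0.0425, 0.2947]
eef_rot: [0.034, -0.706, 0.028, 0.707]
contact_force: [0.9, -0.4, 0.1]
width: -0.0003
```

```bash
python3 -c "
from h import *
import numpy as np
goto([.41,.03,.29],-np.pi/2-.05)
snap('top','top1')"
```

```text
t 1.73 at [ 0.3786 -0.0425  0.2947] phi -1.6582 F [ 0.93 -0.37  0.15] w -0.0003 q [-0.43 -0.34  1.96  0.01  1.52  1.22]
shift/0.04 [ 0.132 -1.874 -0.624] turn/30deg [-0.071  0.003  0.017]
```

View pics/top1.png

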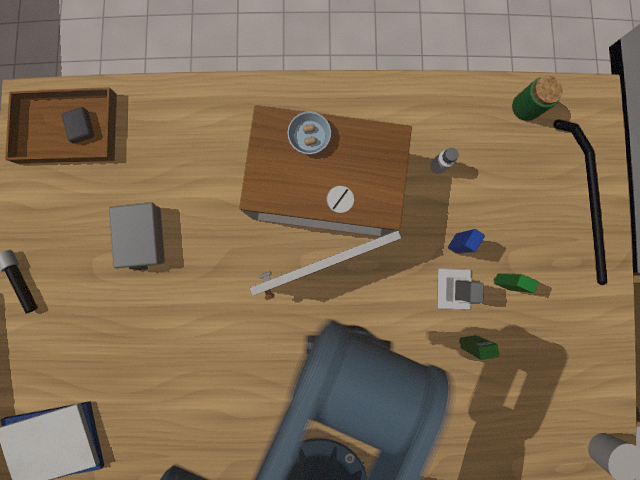

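>>> servo_tool(
  motion=[
    [0, -0.9, -0.1, 0, 0, 0, 0],
    [0, -0.9, -0.1, 0, 0, 0, 0],
    [0.7, -0.2, -0.1, 0, 0, 0, 0],
    [0.8, 0, 0, 0, 0, 0, 0],
    [0.8, 0, 0, 0, 0, 0, 0],
    [0.8, 0, 0, 0, 0, 0, 0],
    [0, 0, 0, 0, 0, 0, 0],
  ],
)

```text
time: 2.37
eef_pos: [0.4005, 0.047, 0.1701]
eef_rot: [-0.031, 0.71, -0.023, -0.704]
contact_force: [-1.6, 1.0, -0.2]
width: 0.0001
```

```bash
python3 -c "
from h import *
import numpy as np
goto([.575-.013,.066,.152],-np.pi/2-.136)
snap('top','top2')"
```

```text
t 2.37 at [0.4005 0.047  0.1701] phi -1.6471 F [-1.58  1.02 -0.22] w 0.0001 q [-0.19 -0.16  2.09  0.01  1.21  1.45]
shift/0.04 [ 0.494 -0.776 -3.985] turn/30deg [ 0.114 -0.015  0.023]
```

View pics/top2.png

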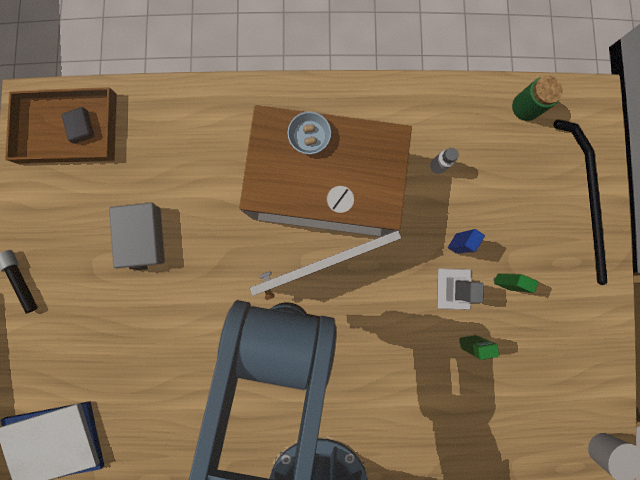

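>>> servo_tool(
  motion=[
    [0.3, -0.05, -0.3, 0.05, 0, 0, 0],
    [0.25, -0.05, -0.35, 0.05, 0, 0, 0],
    [0, -0.06, -0.35, 0, 0, 0, 0],
    [0, -0.06, -0.35, 0, 0, 0, 0],
    [0, -0.06, -0.35, 0, 0, 0, 0],
    [0, -0.06, -0.35, 0, 0, 0, 0],
    [0, -0.06, -0.35, 0, 0, 0, 0],
    [0, -0.06, -0.35, 0, 0, 0, 0],
    [0, -0.05, -0.35, 0, 0, 0, 0],
    [0, -0.05, -0.3, 0, 0, 0, 0],
  ],
)

```text
time: 3.25
eef_pos: [0.5527, 0.048, 0.1736]
eef_rot: [-0.051, 0.714, -0.044, -0.697]
contact_force: [-9.7, -1.4, -5.7]
width: -0.0002
```

```bash
python3 -c "
from h import *
import numpy as np
goto([.575-.013,.066,.152],-np.pi/2-.136)
snap('top','top3')
a=cv2.imread('pics/top3.png');cv2.imwrite('pics/c4.png',cv2.resize(a[95:335,200:430],None,fx=2.5,fy=2.5,interpolation=cv2.INTER_CUBIC))"
```

```text
t 3.25 at [0.5527 0.048  0.1736] phi -1.7053 F [-9.73 -1.36 -5.72] w -0.0002 q [-0.13  0.18  1.73  0.01  1.21  1.57]
shift/0.04 [ 0.55  -0.472 -0.156] turn/30deg [ 0.003 -0.045  0.021]
```

View pics/c4.png

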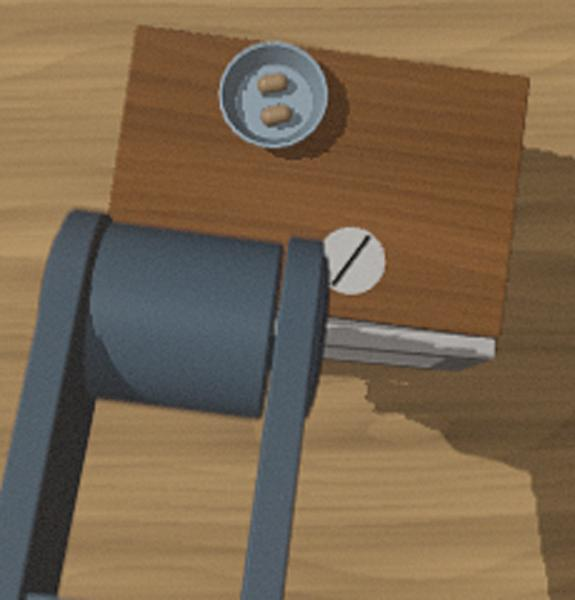

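>>> servo_tool(
  motion=[
    [0.2, -0.02, -0.1, 0, 0, 0, 0],
    [0.2, -0.02, -0.12, 0, 0, 0, 0],
    [0.1, -0.02, -0.12, 0, 0, 0, 0],
    [0, 0, -0.12, 0, 0, 0, 0],
  ],
)

```text
time: 3.63
eef_pos: [0.5595, 0.0492, 0.1576]
eef_rot: [0.051, -0.702, 0.043, 0.709]
contact_force: [-17.7, 1.5, 9.5]
width: 0.0002
```

```bash
python3 -c "
from h import *
import numpy as np
goto([.575-.013,.066,.152],-np.pi/2-.136)
snap('top','top4')
a=cv2.imread('pics/top4.png');cv2.imwrite('pics/c4.png',cv2.resize(a[195:335,300:430],None,fx=4,fy=4,interpolation=cv2.INTER_CUBIC))"
```

```text
t 3.63 at [0.5595 0.0492 0.1576] phi -1.7042 F [-17.74   1.55   9.54] w 0.0002 q [-0.13  0.23  1.7   0.01  1.22  1.57]
shift/0.04 [ 0.143 -0.422 -0.009] turn/30deg [0.005 0.02  0.018]
```

View pics/c4.png

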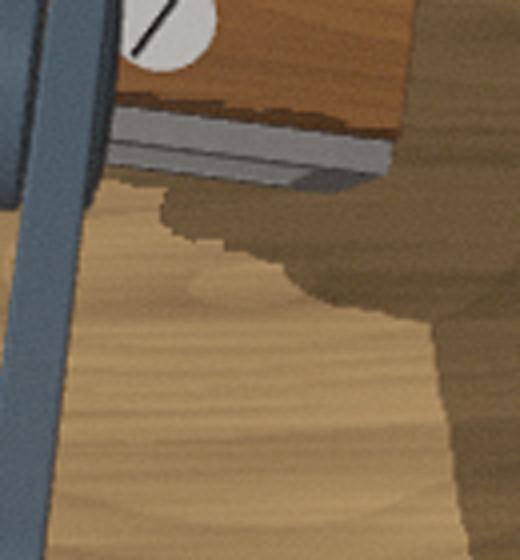

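>>> servo_tool(
  motion=[
    [0, 0, -0.12, 0, 0, 0, 0],
    [0, 0, -0.12, 0, 0, 0, 0],
    [0, 0, -0.1, 0, 0, 0, 0],
    [0, 0, 0.3, 0, 0, 0, 0],
    [0, 0, 0.8, 0, 0, 0, 0],
    [-0.5, 0, 0.9, 0, 0, 0, 0],
    [-0.7, 0, 0.6, 0, 0, 0, 0],
    [-0.7, 0, 0.6, 0, 0, 0, 0],
    [-0.7, 0, 0.2, 0, 0, 0, 100],
  ],
)

```text
time: 4.43
eef_pos: [0.42, 0.0652, 0.268]
eef_rot: [0.051, -0.686, 0.043, 0.724]
contact_force: [1.1, 1.2, -0.3]
width: 0.0104
```

```bash
python3 -c "
from h import *
import numpy as np
goto([.4385,-.309,.27],-np.pi/2-.05)
snap('top','top5');snap('scene','scene5')
a=cv2.imread('pics/top5.png');cv2.imwrite('pics/c4.png',cv2.resize(a[95:335,200:430],None,fx=2.5,fy=2.5,interpolation=cv2.INTER_CUBIC))
b=cv2.imread('pics/scene5.png')
cv2.imwrite('pics/c3.png',cv2.resize(b[170:345,150:390],None,fx=3.3,fy=3.3,interpolation=cv2.INTER_CUBIC))
"
```

```text
t 4.43 at [0.42   0.0652 0.268 ] phi -1.7046 F [ 1.14  1.2  -0.3 ] w 0.0104 q [-0.13 -0.16  1.88  0.01  1.48  1.57]
shift/0.04 [-0.216  9.208 -1.697] turn/30deg [-0.16   0.102  0.02 ]
```

View pics/c4.png

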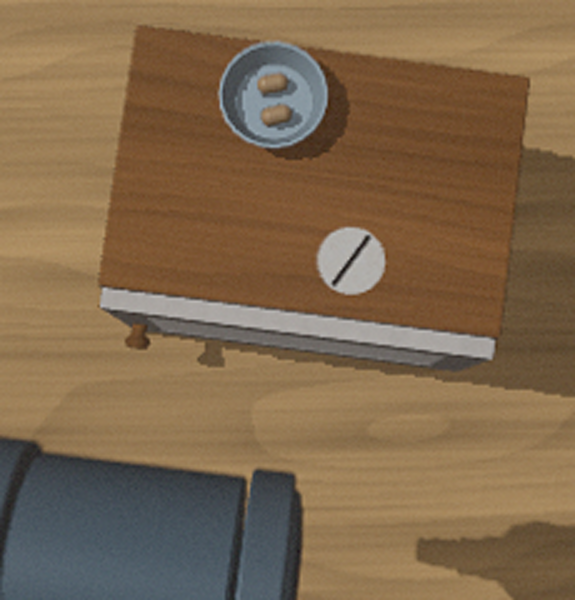

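View pics/c3.png

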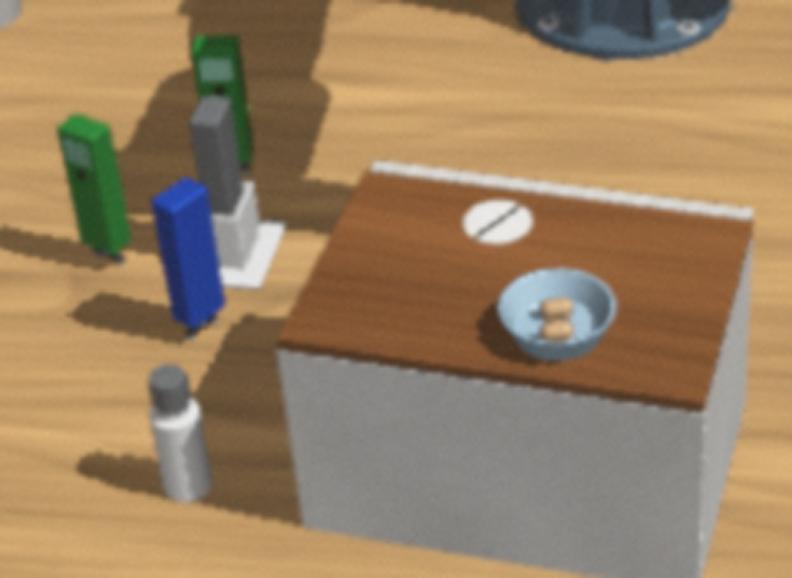

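>>> servo_tool(
  motion=[
    [0, 0.7, -0.1, -0.08, 0.05, 0, 100],
    [0, 0.8, -0.12, -0.08, 0.05, 0, 100],
    [0, 0.8, -0.12, 0, 0, 0, 100],
    [0, 0.8, -0.12, 0, 0, 0, 100],
    [0, 0.8, -0.12, 0, 0, 0, 100],
    [0, 0.8, -0.12, 0, 0, 0, 100],
    [0, 0.8, -0.12, 0, 0, 0, 100],
    [0, 0.8, -0.12, 0, 0, 0, 100],
    [0, 0.8, -0.12, 0, 0, 0, 100],
    [0, 0.8, -0.12, 0, 0, 0, 100],
    [0, 0.6, -0.1, 0, 0, 0, 100],
    [0, 0, 0, 0, 0, 0, 100],
  ],
)

```text
time: 5.53
eef_pos: [0.4592, -0.2962, 0.2798]
eef_rot: [-0.015, 0.72, -0.015, -0.694]
contact_force: [-0.7, 0.3, -0.1]
width: 0.0853
```

```bash
python3 -c "
from h import *
import numpy as np
goto([.4385,-.309,.25],-np.pi/2-.05)
snap('wrist','w6')
"
```

```text
t 5.53 at [ 0.4592 -0.2962  0.2798] phi -1.6129 F [-0.72  0.25 -0.12] w 0.0853 q [-0.81  0.06  1.65  0.03  1.41  0.8 ]
shift/0.04 [0.726 0.342 0.532] turn/30deg [ 0.015 -0.071  0.   ]
```

View pics/w6.png

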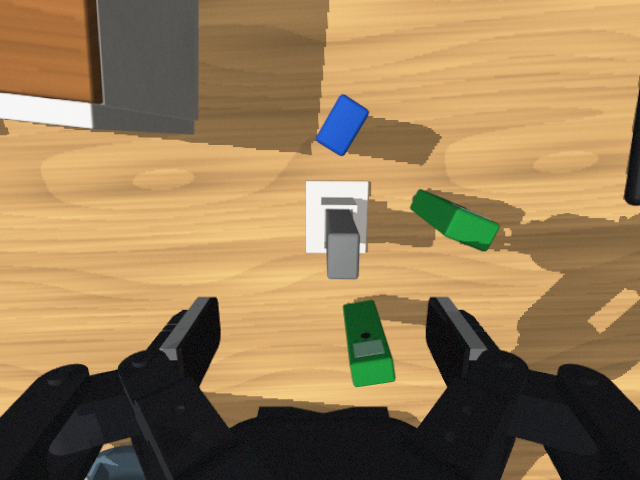

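```bash
cat >> h.py <<'E'
def wT(tag):
    import pickle
    s,d=pickle.load(open(tag+'.pkl','rb')); q=s['eef_rot']
    W=np.eye(4);W[:3,:3]=Ro.from_quat([q[1],q[2],q[3],q[0]]).as_matrix();W[:3,3]=s['eef_pos']
    return d,np.linalg.inv(W@d['mount'])
E
python3 -c "
from h import *
d,T=wT('w6')
a=cv2.imread('pics/w6.png');cv2.imwrite('pics/c5.png',cv2.resize(a[160:300,280:400],None,fx=5,fy=5,interpolation=cv2.INTER_CUBIC))
w=ray(d,[(328.5,235),(357.5,235),(358,277.5),(328,277.5)],.155,T);print(w.round(4),w.mean(0))
w=ray(d,[(306,181),(369,181),(367.5,253),(306,253)],.006,T);print(w.round(4),w.mean(0))
"
```

```text
[[ 0.4568 -0.3019  0.155 ]
 [ 0.4558 -0.3248  0.155 ]
 [ 0.4198 -0.3246  0.155 ]
 [ 0.4209 -0.3001  0.155 ]] [ 0.43831349 -0.31286912  0.155     ]
[[ 0.4839 -0.2789  0.006 ]
 [ 0.4807 -0.3531  0.006 ]
 [ 0.3916 -0.3505  0.006 ]
 [ 0.3949 -0.274   0.006 ]] [ 0.43778858 -0.31411015  0.006     ]
```

View pics/c5.png

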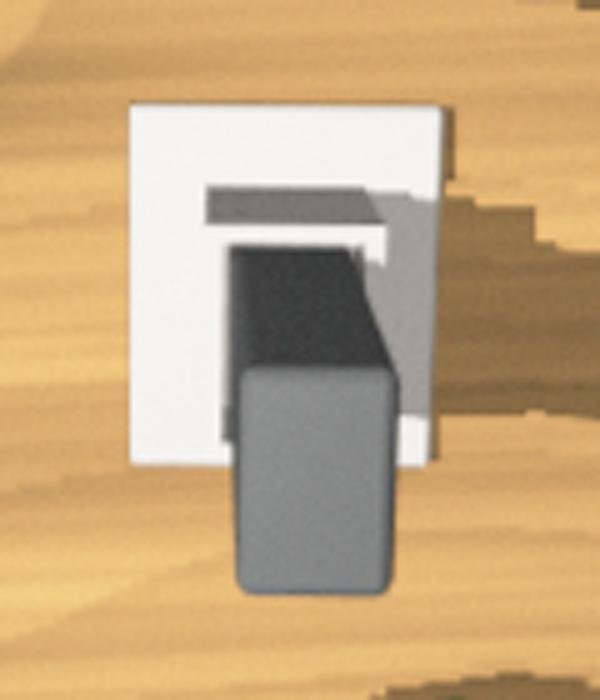

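>>> servo_tool(
  motion=[
    [0.3, 0.2, 0.3, 0, -0.07, 0, 100],
    [0.5, 0.15, 0.22, 0, 0, 0, 100],
    [0.5, 0.02, 0, 0, 0, 0, 100],
    [0, 0, 0, 0, 0, 0, 100],
  ],
)

```text
time: 5.92
eef_pos: [0.4379, -0.3074, 0.2274]
eef_rot: [-0.015, 0.708, -0.015, -0.706]
contact_force: [-0.7, 0.5, -0.6]
width: 0.0852
```

```bash
python3 -c "
from h import *
import numpy as np
goto([.438,-.3115,.106],-np.pi/2-.045)
"
```

```text
t 5.92 at [ 0.4379 -0.3074  0.2274] phi -1.6126 F [-0.71  0.47 -0.56] w 0.0852 q [-0.83  0.09  1.71  0.    1.33  0.78]
shift/0.04 [ 3.036e+00  1.020e-01 -2.000e-03] turn/30deg [ 0.006 -0.004 -0.   ]
```

>>> servo_tool(
  motion=[
    [0.5, 0.05, 0, 0, 0, 0, 100],
    [0.5, 0.05, 0, 0, 0, 0, 100],
    [0.5, 0, 0, 0, 0, 0, 100],
    [0.5, 0, 0, 0, 0, 0, 100],
    [0.5, 0, 0, 0, 0, 0, 100],
    [0.3, 0, 0, 0, 0, 0, 100],
    [0.2, 0, 0, 0, 0, 0, 100],
    [0, 0, 0, 0, 0, 0, 100],
  ],
)

```text
time: 6.58
eef_pos: [0.4426, -0.3073, 0.1117]
eef_rot: [-0.011, 0.711, -0.014, -0.703]
contact_force: [0.1, 0.6, -0.3]
width: 0.0853
```

```bash
python3 -c "
from h import *
import numpy as np
goto([.438,-.3115,.106],-np.pi/2-.045)
snap('wrist','w7')
"
```

```text
t 6.58 at [ 0.4426 -0.3073  0.1117] phi -1.6063 F [ 0.1   0.56 -0.29] w 0.0853 q [-0.83  0.23  1.81  0.    1.09  0.78]
shift/0.04 [0.141 0.109 0.114] turn/30deg [ 0.018 -0.019 -0.01 ]
```

View pics/w7.png

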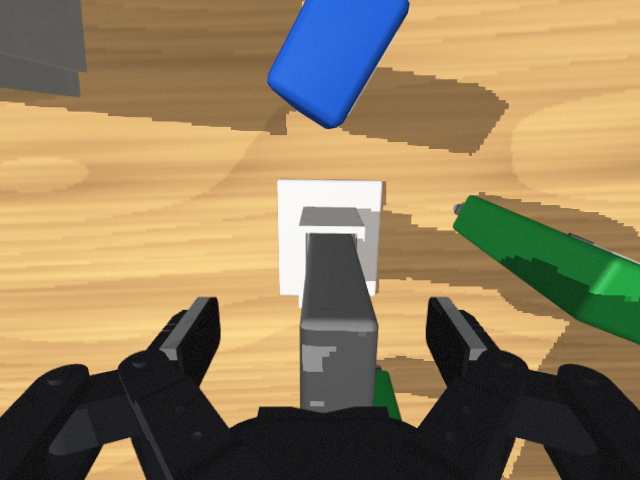

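>>> servo_tool(
  motion=[
    [0.12, 0.07, 0.07, 0.015, -0.02, -0.01, 100],
    [0.1, 0.07, 0.06, 0, 0, 0, 100],
    [0, 0.03, 0.02, 0, 0, 0, 100],
    [0, 0, 0, 0, 0, 0, 100],
  ],
)

```text
time: 6.97
eef_pos: [0.4384, -0.3168, 0.1072]
eef_rot: [-0.014, 0.708, -0.017, -0.706]
contact_force: [0.6, 0.5, 0.1]
width: 0.0852
```

```bash
python3 -c "
from h import *
import numpy as np
goto([.438,-.312,.106],-np.pi/2-.045)
"
```

```text
t 6.97 at [ 0.4384 -0.3168  0.1072] phi -1.6142 F [0.64 0.51 0.14] w 0.0852 q [-0.84  0.25  1.8  -0.    1.09  0.77]
shift/0.04 [ 0.03  -0.12   0.017] turn/30deg [ 0.003 -0.008 -0.01 ]
```

>>> servo_tool(
  motion=[
    [0, -0.09, 0, 0, 0, 0, 100],
    [0, 0, 0, 0, 0, 0, 100],
  ],
)

```text
time: 7.13
eef_pos: [0.4387, -0.3139, 0.108]
eef_rot: [-0.014, 0.709, -0.018, -0.705]
contact_force: [1.0, 0.7, -0.4]
width: 0.0852
```

```bash
python3 -c "
from h import *
import numpy as np
goto([.438,-.312,.106],-np.pi/2-.045)
snap('wrist','w8')
"
```

```text
t 7.13 at [ 0.4387 -0.3139  0.108 ] phi -1.6153 F [ 0.99  0.69 -0.36] w 0.0852 q [-0.84  0.24  1.8  -0.    1.09  0.77]
shift/0.04 [ 0.05  -0.047  0.021] turn/30deg [ 0.001 -0.01  -0.011]
```

View pics/w8.png

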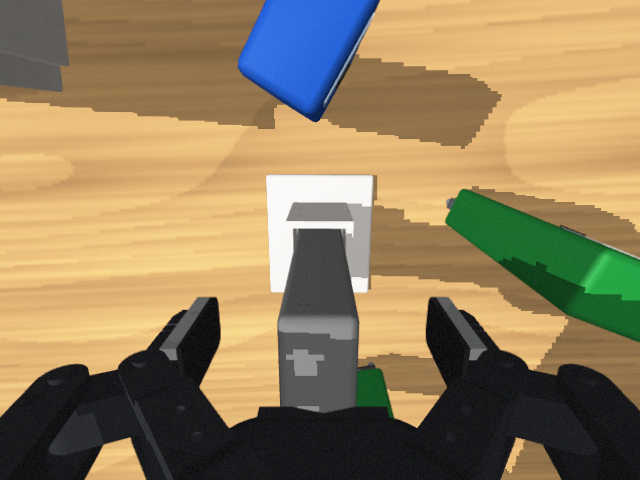

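>>> servo_tool(
  motion=[
    [0, -0.03, 0, 0, 0, 0, 60],
    [0, 0, 0, 0, 0, 0, 30],
    [0, 0, 0, 0, 0, 0, 10],
    [0, 0, 0, 0, 0, 0, 0],
    [0, 0, 0, 0, 0, 0, 0],
    [0, 0, 0, 0, 0, 0, 0],
    [0, 0, 0, 0, 0, 0, 0],
  ],
)

```text
time: 7.77
eef_pos: [0.4393, -0.3127, 0.1088]
eef_rot: [-0.013, 0.709, -0.018, -0.705]
contact_force: [-0.3, 0.6, -0.3]
width: 0.0253
```

```bash
python3 -c "
from h import *
import numpy as np
goto([.438,-.312,.106],-np.pi/2-.045)
snap('wrist','w9')
"
```

```text
t 7.77 at [ 0.4393 -0.3127  0.1088] phi -1.6147 F [-0.32  0.63 -0.31] w 0.0253 q [-0.84  0.24  1.8  -0.    1.09  0.78]
shift/0.04 [ 0.07  -0.018  0.034] turn/30deg [ 0.002 -0.012 -0.014]
```

View pics/w9.png

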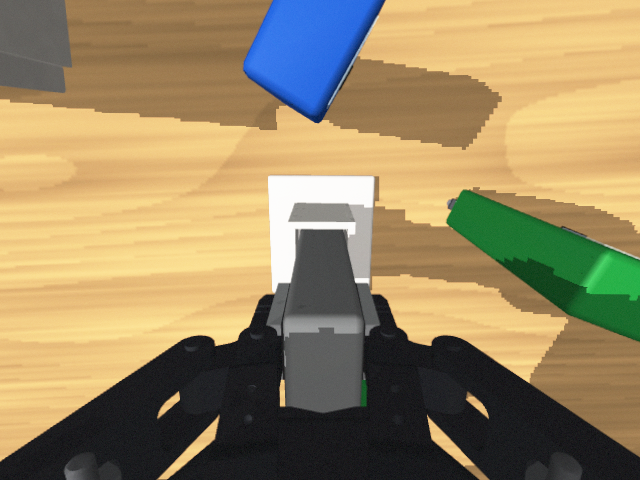

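>>> servo_tool(
  motion=[
    [-0.2, 0, 0, 0, 0, 0, 0],
    [-0.4, 0, 0, 0, 0, 0, 0],
    [-0.5, 0, 0, 0, 0, 0, 0],
    [-0.6, 0, 0, 0, 0, 0, 0],
    [-0.7, 0, 0, 0, 0, 0, 0],
    [-0.7, 0, 0, 0, 0, 0, 0],
    [-0.7, 0, 0, 0, 0, 0, 0],
    [-0.7, 0, 0, 0, 0, 0, 0],
    [-0.7, 0, 0, 0, 0, 0, 0],
    [-0.5, 0, 0, 0, 0, 0, 0],
    [0, 0, 0, 0, 0, 0, 0],
  ],
)

```text
time: 8.73
eef_pos: [0.4354, -0.3086, 0.3478]
eef_rot: [-0.015, 0.707, -0.016, -0.707]
contact_force: [0.2, 0.2, -1.2]
width: 0.0258
```

```bash
python3 -c "
from h import *
import numpy as np
goto([.617,-.047,.35],-np.pi/2-.627)
snap('scene','s10')
b=cv2.imread('pics/s10.png')
cv2.imwrite('pics/c3.png',cv2.resize(b[100:345,150:390],None,fx=2.4,fy=2.4,interpolation=cv2.INTER_CUBIC))
"
```

```text
t 8.73 at [ 0.4354 -0.3086  0.3478] phi -1.6153 F [ 0.19  0.22 -1.18] w 0.0258 q [-0.84  0.01  1.56 -0.    1.57  0.78]
shift/0.04 [-0.062 -6.735 -4.244] turn/30deg [ 1.113 -0.002 -0.002]
```

View pics/c3.png

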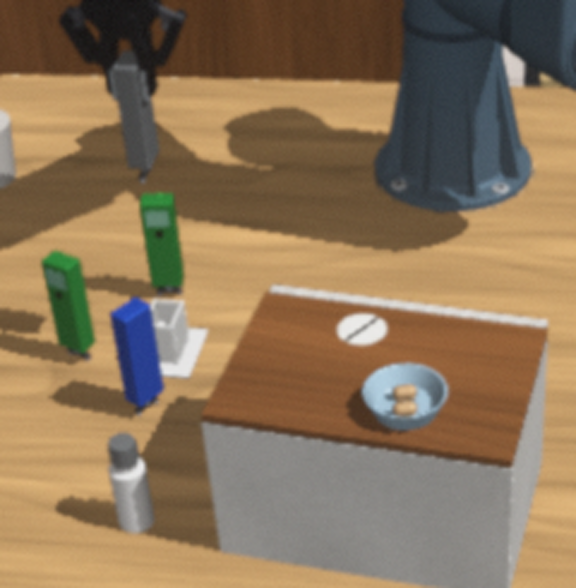

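>>> servo_tool(
  motion=[
    [0, -0.5, -0.3, 0, 0, 0, 0],
    [0, -0.65, -0.35, 0, 0, 0, 0],
    [0, -0.65, -0.35, 0, 0, 0, 0],
    [0, -0.65, -0.35, 0, 0, 0, 0],
    [0, -0.65, -0.35, 0, 0, 0, 0],
    [0, -0.65, -0.35, 0, 0, 0, 0],
    [0, -0.65, -0.35, 0, 0, 0, 0],
    [0, -0.6, -0.35, 0, 0, 0, 0],
    [0, -0.5, -0.25, 0, 0, 0, 0],
    [0, 0, 0, 0.16, 0, 0, 0],
    [0, 0, 0, 0.16, 0, 0, 0],
    [0, 0, 0, 0.16, 0, 0, 0],
    [0, 0, 0, 0.16, 0, 0, 0],
    [0, 0, 0, 0.16, 0, 0, 0],
    [0, 0, 0, 0.16, 0, 0, 0],
    [0, 0, 0, 0.1, 0, 0, 0],
    [0, 0, 0, 0, 0, 0, 0],
  ],
)

```text
time: 10.2
eef_pos: [0.5564, -0.0764, 0.3058]
eef_rot: [0.22, -0.652, 0.216, 0.692]
contact_force: [0.4, 1.3, -0.4]
width: 0.0253
```

```bash
python3 -c "
from h import *
import numpy as np
goto([.617,-.047,.35],-np.pi/2-.627)
snap('wrist','w11')
"
```

```text
t 10.2 at [ 0.5564 -0.0764  0.3058] phi -2.1984 F [ 0.44  1.31 -0.41] w 0.0253 q [-0.35  0.14  1.51  0.    1.55  1.85]
shift/0.04 [-1.166 -1.47  -0.731] turn/30deg [-0.002  0.107 -0.023]
```

View pics/w11.png

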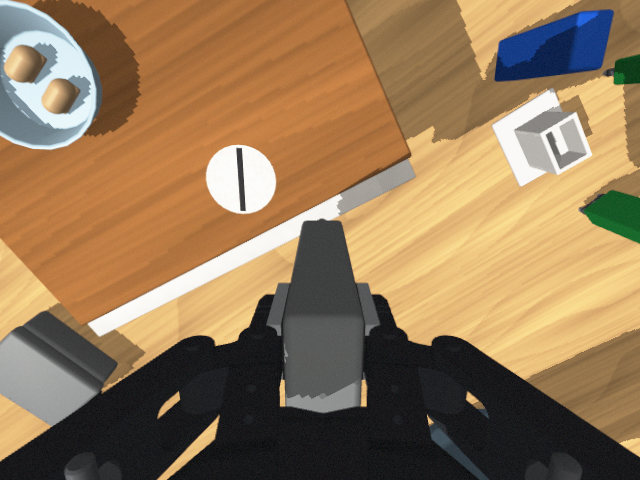

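```bash
python3 -c "
from h import *
d,T=wT('w11')
a=cv2.imread('pics/w11.png');cv2.imwrite('pics/c5.png',cv2.resize(a[130:230,190:350],None,fx=5,fy=5,interpolation=cv2.INTER_CUBIC))
w=ray(d,[(241,179),(239,148),(243,210)],.19,T);print(w.round(4)); v=w[1]-w[2];print(np.arctan2(v[1],v[0]))
"
```

```text
[[ 0.6166 -0.0501  0.19  ]
 [ 0.6339 -0.0633  0.19  ]
 [ 0.598  -0.0362  0.19  ]]
-0.6460233340532772
```

View pics/c5.png

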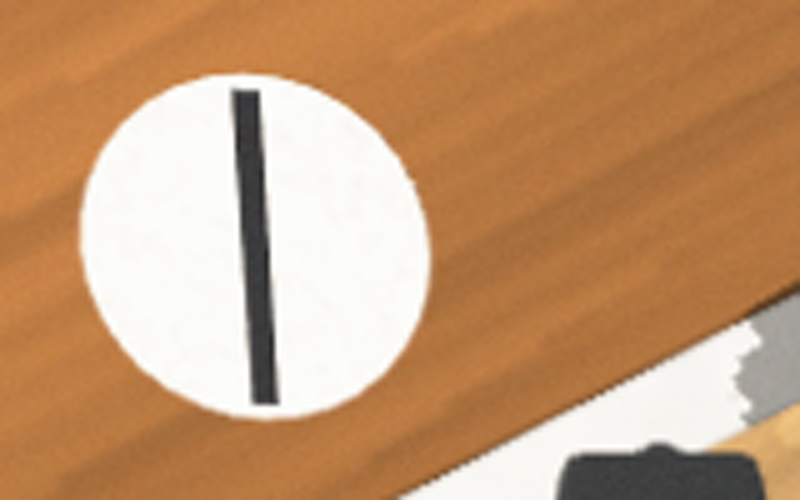

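>>> servo_tool(
  motion=[
    [-0.4, 0, 0, 0, 0.1, -0.02, 0],
    [-0.4, 0, 0, 0, 0, 0, 0],
    [-0.2, 0, 0, 0, 0, 0, 0],
    [0, 0, 0, 0, 0, 0, 0],
  ],
)

```text
time: 10.58
eef_pos: [0.5548, -0.0762, 0.34]
eef_rot: [0.215, -0.669, 0.215, 0.679]
contact_force: [-0.0, -1.4, -2.0]
width: 0.0254
```

```bash
python3 -c "
from h import *
import numpy as np
goto([.617,-.047,.34],-np.pi/2-.627)
"
```

```text
t 10.58 at [ 0.5548 -0.0762  0.34  ] phi -2.1889 F [-0.02 -1.36 -1.99] w 0.0254 q [-0.35  0.09  1.49 -0.    1.57  1.84]
shift/0.04 [-0.018 -1.495 -0.844] turn/30deg [ 0.017  0.025 -0.009]
```

```bash
python3 -c "
from h import *
import numpy as np
goto([.6176,-.0503,.325],-2.206)
"
```

```text
t 10.58 at [ 0.5548 -0.0762  0.34  ] phi -2.1889 F [-0.02 -1.36 -1.99] w 0.0254 q [-0.35  0.09  1.49 -0.    1.57  1.84]
shift/0.04 [ 0.357 -1.438 -0.909] turn/30deg [ 0.033  0.025 -0.009]
```

>>> servo_tool(
  motion=[
    [0, -0.3, -0.2, 0.03, 0.02, -0.01, 0],
    [0, -0.3, -0.2, 0, 0, 0, 0],
    [0, -0.3, -0.2, 0, 0, 0, 0],
    [0, -0.3, -0.18, 0, 0, 0, 0],
    [0, -0.1, -0.05, 0, 0, 0, 0],
    [0, 0, 0, 0, 0, 0, 0],
  ],
)

```text
time: 11.08
eef_pos: [0.613, -0.0532, 0.3342]
eef_rot: [0.22, -0.669, 0.219, 0.675]
contact_force: [-0.1, -0.2, -2.6]
width: 0.0257
```

```bash
python3 -c "
from h import *
import numpy as np
goto([.6176,-.0503,.325],-2.206)
"
```

```text
t 11.08 at [ 0.613  -0.0532  0.3342] phi -2.2012 F [-0.09 -0.17 -2.6 ] w 0.0257 q [-0.28  0.21  1.36  0.    1.57  1.92]
shift/0.04 [ 0.23  -0.127 -0.052] turn/30deg [ 0.009  0.016 -0.003]
```

>>> servo_tool(
  motion=[
    [0.2, -0.08, -0.03, 0.01, 0.015, 0, 0],
    [0.2, -0.03, -0.02, 0, 0, 0, 0],
    [0.2, 0, 0, 0, 0, 0, 0],
    [0.1, 0, 0, 0, 0, 0, 0],
    [0, 0, 0, 0, 0, 0, 0],
  ],
)

```text
time: 11.5
eef_pos: [0.6149, -0.0511, 0.3004]
eef_rot: [0.22, -0.67, 0.222, 0.673]
contact_force: [0.7, -0.2, -2.4]
width: 0.0253
```

```bash
python3 -c "
from h import *
import numpy as np
goto([.6176,-.0503,.2885],-2.206)
snap('wrist','w12');snap('scene','s12');snap('top','t12')
a=cv2.imread('pics/w12.png');cv2.imwrite('pics/wc.png',cv2.resize(a[150:330,230:410],None,fx=3.3,fy=3.3,interpolation=cv2.INTER_CUBIC))
a=cv2.imread('pics/s12.png');cv2.imwrite('pics/sc.png',cv2.resize(a[140:290,230:390],None,fx=4,fy=4,interpolation=cv2.INTER_CUBIC))
a=cv2.imread('pics/t12.png');cv2.imwrite('pics/tc.png',cv2.resize(a[100:300,240:420],None,fx=3,fy=3,interpolation=cv2.INTER_CUBIC))
"
```

```text
t 11.5 at [ 0.6149 -0.0511  0.3004] phi -2.2064 F [ 0.71 -0.19 -2.41] w 0.0253 q [-0.27  0.23  1.41 -0.    1.51  1.93]
shift/0.04 [ 0.298 -0.058 -0.043] turn/30deg [-0.001  0.008 -0.008]
```

View pics/wc.png

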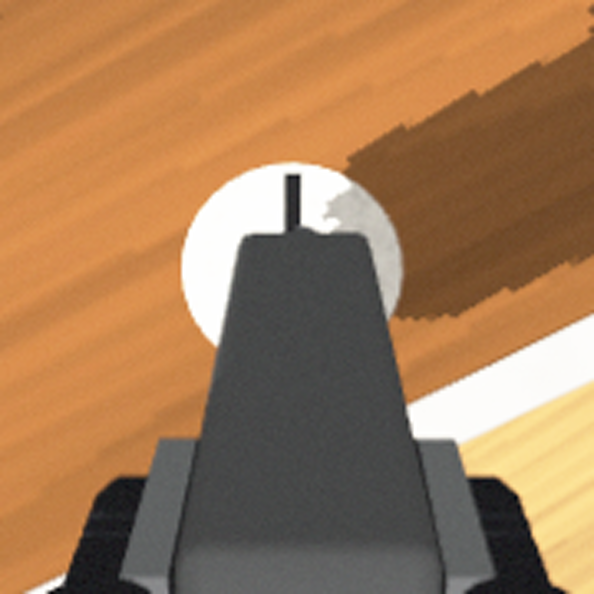

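View pics/sc.png

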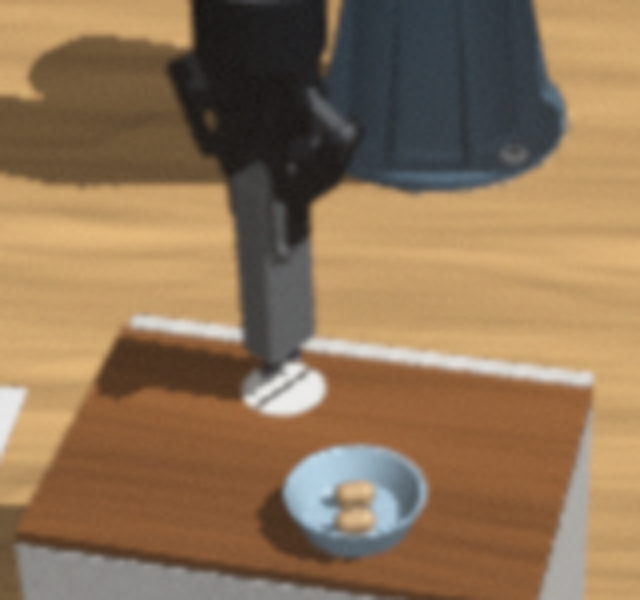

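View pics/tc.png

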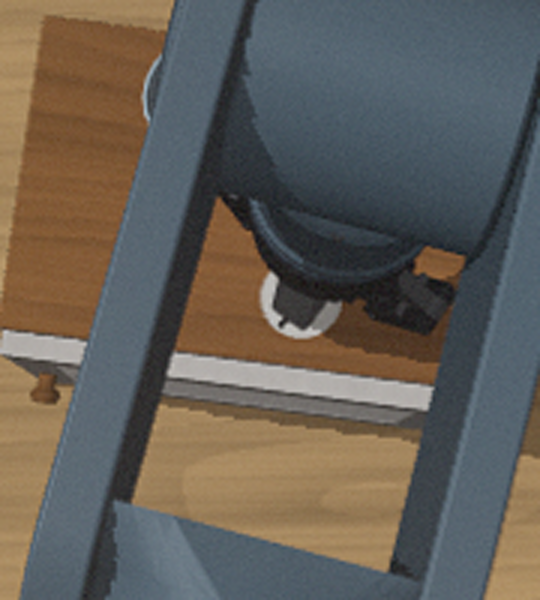

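```bash
python3 -c "
from h import *
import pickle
s,d=pickle.load(open('s12.pkl','rb'));q=s['eef_rot'];R=Ro.from_quat([q[1],q[2],q[3],q[0]])
f=lambda v: s['eef_pos']+R.apply(v)
for dz in (0,.0013):
  P=[f([.0988,0,dz+k]) for k in (-.013,0,.013)]
  print(np.round(P,4))
  print(((proj(d,P)-[230,140]+.5)*4-.5).round(1))
  print('case bottom', ((proj(d,[f([.0788,a,dz+b]) for a,b in((.013,-.02),(.013,.02),(-.013,.02),(-.013,-.02))])-[230,140]+.5)*4-.5).round(1).tolist())
u=np.array([.809,-.588])
for c in ([.6165,-.0495],[.6183,-.0465]):
  print('label',((proj(d,[[*(np.array(c)+k*u),.19] for k in(-.023,0,.023)])-[230,140]+.5)*4-.5).round(1).tolist())
"
python3 -c "
import cv2
a=cv2.imread('pics/s12.png');cv2.imwrite('pics/sc2.png',cv2.resize(a[215:255,280:325],None,fx=14,fy=14,interpolation=cv2.INTER_CUBIC))"
```

```text
[[ 0.6248 -0.059   0.2019]
 [ 0.6143 -0.0513  0.2019]
 [ 0.6039 -0.0435  0.202 ]]
[[261.2 379.4]
 [276.  369.3]
 [290.7 359.2]]
case bottom [[235.8, 349.9], [281.7, 319.3], [313.2, 336.0], [267.4, 367.3]]
[[ 0.6237 -0.0582  0.2019]
 [ 0.6133 -0.0505  0.2019]
 [ 0.6028 -0.0428  0.202 ]]
[[262.6 378.4]
 [277.5 368.3]
 [292.2 358.2]]
case bottom [[237.3, 348.9], [283.2, 318.3], [314.7, 335.0], [268.9, 366.2]]
label [[304.9, 369.4], [279.3, 387.2], [253.2, 405.3]]
label [[309.4, 371.4], [283.8, 389.2], [257.8, 407.4]]
```

View pics/sc2.png

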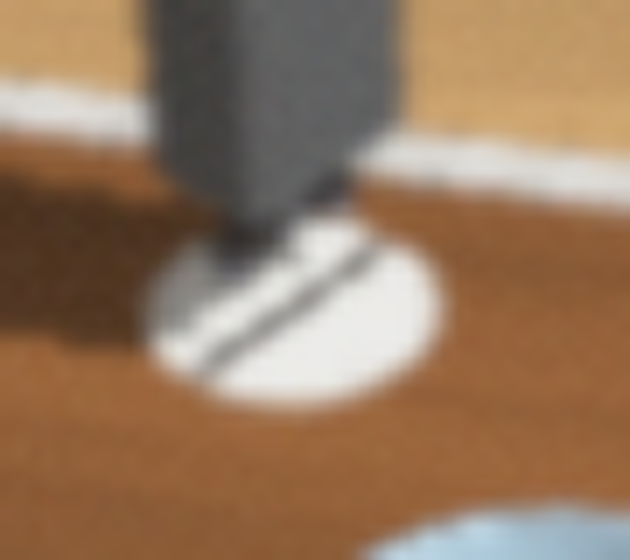

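>>> servo_tool(
  motion=[
    [0.08, -0.05, -0.035, 0, 0.01, 0, 0],
    [0.05, 0, 0, 0, 0, 0, 0],
    [0, 0, 0, 0, 0, 0, 0],
    [0, 0, 0, 0, 0, 0, 0],
  ],
)

```text
time: 11.98
eef_pos: [0.619, -0.0509, 0.2986]
eef_rot: [-0.22, 0.674, -0.223, -0.669]
contact_force: [-0.1, 0.0, -1.2]
width: 0.0256
```

```bash
python3 -c "
from h import *
import numpy as np
goto([.6176,-.0503,.2885],-2.206)
"
```

```text
t 11.98 at [ 0.619  -0.0509  0.2986] phi -2.2067 F [-0.06  0.02 -1.17] w 0.0256 q [-0.27  0.23  1.41 -0.    1.49  1.94]
shift/0.04 [0.253 0.008 0.039] turn/30deg [-0.001 -0.014 -0.004]
```

>>> servo_tool(
  motion=[
    [0.1, 0, 0.025, 0, -0.01, 0, 0],
    [0.1, 0, 0, 0, 0, 0, 0],
    [0, 0, 0, 0, 0, 0, 0],
    [0, 0, 0, 0, 0, 0, 0],
  ],
)

```text
time: 12.32
eef_pos: [0.6183, -0.0503, 0.2902]
eef_rot: [-0.22, 0.672, -0.222, -0.671]
contact_force: [1.5, -0.1, -1.0]
width: 0.0251
```

```bash
python3 -c "
from h import *
import numpy as np
goto([.6176,-.0503,.2885],-2.206)
"
```

```text
t 12.32 at [ 0.6183 -0.0503  0.2902] phi -2.2067 F [ 1.45 -0.09 -1.01] w 0.0251 q [-0.27  0.24  1.42 -0.    1.48  1.94]
shift/0.04 [0.043 0.01  0.015] turn/30deg [-0.001 -0.005 -0.003]
```

Just above contact. Check alignment, then press.

```bash
python3 -c "
from h import *
snap('wrist','w13');snap('scene','s13')
a=cv2.imread('pics/w13.png')[150:330,230:410];b=cv2.imread('pics/s13.png')[200:260,270:330]
cv2.imwrite('pics/m13.png',np.hstack([cv2.resize(a,(400,400),interpolation=cv2.INTER_CUBIC),cv2.resize(b,(400,400),interpolation=cv2.INTER_CUBIC)]))
"
```

```text
(no output)
```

View pics/m13.png

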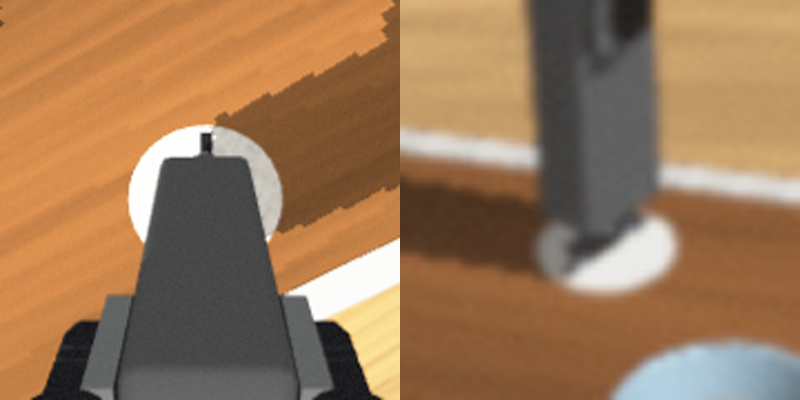

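```bash
python3 -c "
from h import *
import pickle
d,T=wT('w13'); s,_=pickle.load(open('w13.pkl','rb'));q=s['eef_rot'];R=Ro.from_quat([q[1],q[2],q[3],q[0]])
f=lambda v: s['eef_pos']+R.apply(v)
g=lambda P:((proj(d,P,T)-[230,150]+.5)*400/180-.5).round(1).tolist()
for dz in(0,.0013): print('case edge',g([f([.0788,a,dz-.02]) for a in(-.013,.013)]))
u=np.array([.809,-.588])
print('line end/label edges',g([[*(np.array([.6165,-.0495])+k*u),.19] for k in(.025,.023,-.023)]))
w=ray(d,np.array([[206,132]])*180/400+[230,150],.19,T);print(w-[*(0.023*u),0])
print(s['eef_pos'],np.array(f([.0988,0,.0013])))
"
```

```text
case edge [[158.8, 149.8], [248.4, 149.7]]
case edge [[158.9, 154.1], [248.4, 154.0]]
line end/label edges [[204.0, 124.4], [204.1, 130.6], [205.3, 265.7]]
[[ 0.61550073 -0.04975634  0.19      ]]
[ 0.6183047  -0.05033012  0.29021747] [ 0.61736129 -0.0498314   0.19141468]
```

>>> servo_tool(
  motion=[
    [0.08, 0, 0, 0, 0, 0, 0],
    [0.05, 0, 0, 0, 0, 0, 0],
    [0, 0, 0, 0, 0, 0, 0],
    [0, 0, 0, 0, 0, 0, 0],
  ],
)

```text
time: 12.75
eef_pos: [0.6188, -0.0504, 0.2858]
eef_rot: [-0.22, 0.673, -0.222, -0.67]
contact_force: [0.3, -0.6, 0.8]
width: 0.0255
```

```bash
python3 -c "
from h import *
import numpy as np
goto([.6176,-.0503,.2838],-2.206)
"
```

```text
t 12.75 at [ 0.6188 -0.0504  0.2858] phi -2.2066 F [ 0.32 -0.58  0.77] w 0.0255 q [-0.27  0.24  1.43 -0.    1.47  1.94]
shift/0.04 [0.05  0.015 0.026] turn/30deg [-0.001 -0.008 -0.002]
```

>>> servo_tool(
  motion=[
    [0.05, 0, 0, 0, 0, 0, 0],
    [0, 0, 0, 0, 0, 0, 0],
    [0, 0, 0, 0, 0, 0, 0],
    [0, 0, 0, 0, 0, 0, 0],
    [0, 0, 0, 0, 0, 0, 0],
  ],
)

```text
time: 13.17
eef_pos: [0.6189, -0.0504, 0.2846]
eef_rot: [-0.22, 0.673, -0.222, -0.67]
contact_force: [-0.4, 0.1, 1.4]
width: 0.0256
```

```bash
python3 -c "
from h import *
import numpy as np
goto([.6176,-.0503,.2838],-2.206)
f=[]
for i in range(3):
    _,_=snap('scene','s14'); f.append(ctrl.sense()['contact_force'][2])
snap('wrist','w14');snap('top','t14')
f.append(ctrl.sense()['contact_force'][2]);print(np.round(f,2))
a=cv2.imread('pics/w14.png')[150:330,230:410];b=cv2.imread('pics/s14.png')[200:260,270:330]
cv2.imwrite('pics/m14.png',np.hstack([cv2.resize(a,(400,400),interpolation=cv2.INTER_CUBIC),cv2.resize(b,(400,400),interpolation=cv2.INTER_CUBIC)]))
"
```

```text
t 13.17 at [ 0.6189 -0.0504  0.2846] phi -2.2065 F [-0.37  0.08  1.44] w 0.0256 q [-0.27  0.24  1.43 -0.    1.47  1.94]
shift/0.04 [0.021 0.016 0.027] turn/30deg [-0.001 -0.01  -0.001]
[0.81 1.32 0.15 0.18]
```

View pics/m14.png

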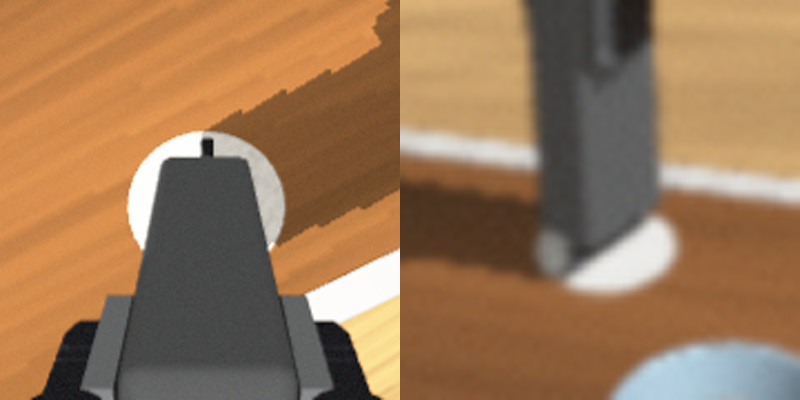

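View pics/s14.png

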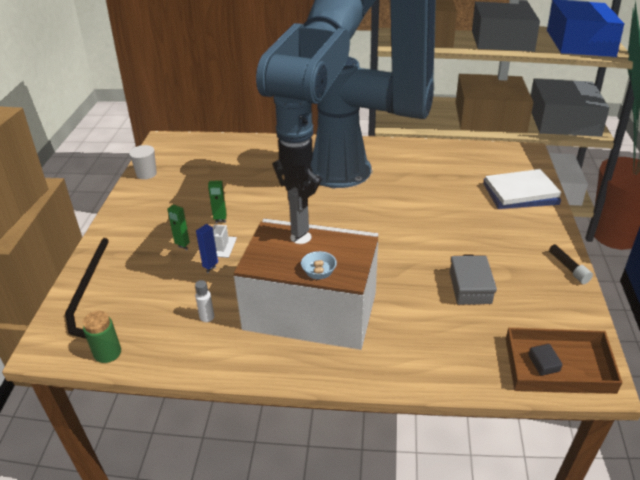

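>>> servo_tool(
  motion=[
    [0.035, 0, 0, 0, 0, 0, 0],
    [0, 0, 0, 0, 0, 0, 0],
    [0, 0, 0, 0, 0, 0, 0],
    [0, 0, 0, 0, 0, 0, 0],
    [0, 0, 0, 0, 0, 0, 0],
  ],
)

```text
time: 13.83
eef_pos: [0.619, -0.0504, 0.2832]
eef_rot: [-0.22, 0.673, -0.222, -0.67]
contact_force: [-0.5, 1.1, 1.7]
width: 0.0254
```

```bash
python3 -c "
from h import *
import numpy as np
f=[]
for i in range(10):
    eyes.snapshot('top'); f.append(ctrl.sense()['contact_force'][2])
print(np.round(f,2),np.mean(f))
goto([.6176,-.0503,.2838],-2.206)
print(ctrl.sense()['joint_vel'].round(4))
st,d=snap('top','t15');a=cv2.imread('pics/t15.png');b=cv2.imread('pics/top5.png')
cv2.imwrite('pics/m15.png',np.hstack([cv2.resize(x[80:320,220:420],(400,480),interpolation=cv2.INTER_CUBIC) for x in (a,b)]))
"
```

```text
[2.   0.94 0.7  1.83 1.12 1.3  2.41 1.88 0.85 1.87] 1.4891110642981904
t 14.33 at [ 0.619  -0.0504  0.2831] phi -2.2065 F [-0.48  0.77  1.87] w 0.0252 q [-0.27  0.24  1.43 -0.    1.47  1.94]
shift/0.04 [-0.016  0.018  0.029] turn/30deg [-0.001 -0.01  -0.001]
[-0.0001  0.0002 -0.0004 -0.0005  0.0001  0.0002]
```

View pics/m15.png

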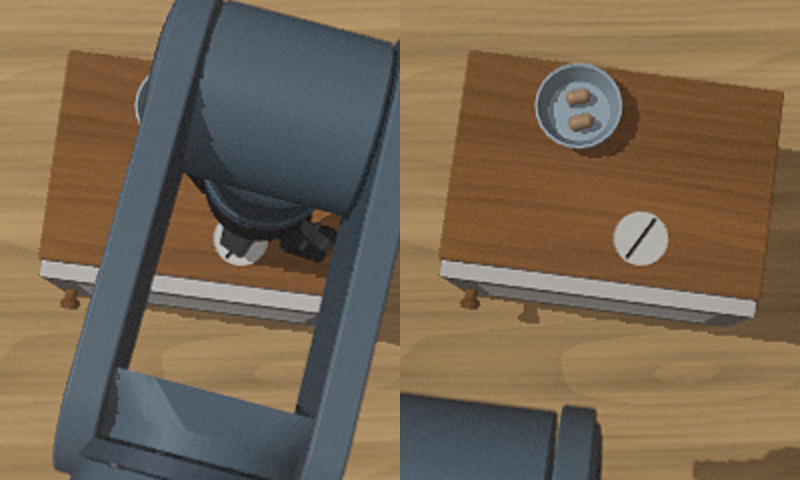

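Net force is about 2.7 N, which puts the foot 5–6 mm in. The door is still shut, so I'm handing in.

```bash
python3 -c "
from h import *
print(order.hand_in())"
```

```text
the job is handed in; nothing more can be done
None
```

I pushed the door shut, lifted the grey meter out of its stand and set its pins on the label. I handed the job in at about 14.4 s of the 56 s, still holding the meter there; no verdict was reported.

What my last checks showed:

- **Door:** the pictures taken after the push and at the end show it flush with the cupboard front. I had no direct reading of its angle.
- **Centring:** I put the pins' middle about 1–1.5 mm from the label's centre, against the 6 mm allowed.
- **Alignment:** the pin row looked within about 0.02 rad of the line, and the tool was about 0.3° off vertical.
- **Press:** the arm's height put the foot about 5.6 mm in. The average net force was about 2.7 N, though the force readings were noisy, about ±0.8 N. The two figures agree within that noise.
- **Grip:** the fingers were closed to 25 mm on the case and the arm was still.
- **Other things:** in the last overall picture, the dry box, spray bottle, dish and both cowries looked unmoved. I did not measure them.

**Disagreements:**
- The top and wrist cameras differed by about 3 mm in y. I went with the wrist camera, which matched where the fingers closed on the meter.
- During the move to the cupboard the tool sank about 4 cm lower than I intended, to roughly 17 mm above the top. I raised it again without touching anything.

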